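# Tip the tall carton onto the taping board

## Task

Three closed cartons stand on the packing bench at the near edge of the low plywood taping board. Push high on the near face of the tallest so that its foot catches on the board's edge and it tips over, not lifted, onto its side on the board: flat, square to the board, blank label upwards, its bottom end at the near edge ready for taping. Leave the two shorter cartons standing where they are.

Things in the scene. Friction and masses are not known exactly. Their poses are not given: they have to be found in the camera images.
- tall_carton: Tallest of three closed cartons, 100 deep (x), 90 wide (y), 200 mm high (z), 0.5-0.9 kg, blank label on its near (-x) face. Origin: centre of underside; z up, +x towards the board. Stands on the bench, far face 4-12 mm short of the board's edge, parallel within 3 deg. 2-4 N near the top tips it; past 30 deg of lean it falls. The cartons stand in any order, left, middle, right, 85 mm apart.
- mid_carton: A shorter carton of the same kind, 100 by 90 by 140 mm high, same axes and origin at the centre of its underside. To be left standing.
- low_carton: The lowest carton, 100 by 90 by 105 mm high, same axes and origin at the centre of its underside. To be left standing.
- board: Plywood board fixed on the bench, 300 deep (x), 580 wide (y), 10 mm thick. Origin: on the bench at the middle of its near edge; +x across the board, away from the robot, within 18 deg of straight ahead; +y along the edge. The near edge is a 10 mm high stop for the cartons' feet. Small things stand on its far strip, beyond 205 mm from the near edge.
There are look-alikes about, which are no part of the job. Leave any orange, pink or red look-alike of the tall_carton alone.

How it is judged:
At the end, for the whole second after the job is handed in: Tall carton at rest on the board, label face up and level within 10 degrees, square to the near edge within 10 degrees, its bottom end from 50 mm short of that edge to 20 mm past it; the mid and low cartons upright (6 degrees), within 20 mm of their start (angle between tall_carton's own x axis and vertical above 2.97 rad and angle between the z axis of tall_carton and the x axis of board, either way round below 0.175 rad and x of tall_carton in the frame of board between -0.05 and 0.02 m and z of tall_carton in the frame of board between 0.054 and 0.072 m and linear speed of tall_carton below 0.02 m/s and angle between each of mid_carton, low_carton's own z axis and vertical below 0.1 rad and distance of each of mid_carton, low_carton from where it was at the start of the episode below 0.02 m); the robot touches nothing.
It fails at once if the tall carton is lifted (its underside's centre rises more than 130 mm above the bench) (height (world z) of tall_carton above 0.13 m).
It fails at once if a shorter carton is tipped more than 15 degrees or shifted more than 30 mm (angle between any of mid_carton, low_carton's own z axis and vertical above 0.26 rad or distance of any of mid_carton, low_carton from where it was at the start of the episode above 0.03 m).
It also fails if it takes over 29 s, if anything falls off the work surface, if the arm or the gripper's body presses on something with over 40 N, if the wrist force passes 120 N, or if a joint passes its speed limit or range.

## Robot

A 6-joint arm with a two-finger parallel gripper is mounted at the origin on the work surface. World frame = base frame: x ahead of the robot, y to its left, z up, the work surface at z = 0. Lengths are in m, angles in rad, forces in N, time in s.
With the tool pointing down it reaches from about 0.3 to 0.875 m from the base axis. Payload 6.4 kg.
Tool frame: the origin (TCP) lies midway between the tips of the shut fingers; the grasp point (between the pads) lies 19 mm behind it (env.pinch_z is the distance from the TCP to the grasp point, in m); x points along the fingers, z is the direction in which the jaws open and shut, and the axes are right-handed (so a half turn about x gives the same grasp; the last joint's range is limited). The gripper opens to 85 mm and grips with 20 to 120 N. Pads are 22 mm wide; open, the fingers measure 114 mm over their backs; the gripper's body (76 mm by 85 mm) begins 54 mm behind the grasp point. The pads swing forward as they close: fully open they stand 13 mm farther back than shut.
Start: joints at [-1.503, 0.181, 1.607, -0, 1.354, -0.206], TCP at [0.155, -0.554, 0.231] pointing down, gripper open.
Joint ranges: [-2.99, 2.99], [-0.89, 2.07], [0.3, 2.58], [-1.14, 4.28], [0, 2.63], [-3.12, 3.12]. Speed limits (rad/s): [2.57, 2.57, 3.01, 3.14, 3.14, 3.14].

## Interface

Orientations are given as a unit quaternion [w, x, y, z].
In Python, from station import env gives the robot as it stands. The module is installed in compiled form; this text tells all that it offers.
- The arm moves only by the tool send_rows, never from a script. Its argument "deltas" is a list that holds one entry, the list of rows, each a list of 7 numbers: the shift along the world's x, y, z in m, then the turn, a rotation vector about the world's x, y, z in rad, then the gripper's target within -1 to 1 (shut at 1, half-way at 0, fully open at -1). In form: [[[dx, dy, dz, wx, wy, wz, jaw], ...]]. A call has exactly 8 rows; each row shifts and turns the commanded pose from where the row before left it; what a row does not reach is not made up. A row lasts 1/10 s, in which the tool goes at most 50 mm and 8.59 degrees, less where a joint would pass 70% of its speed; a pose out of reach is approached as far as the arm can. A call is refused whole if a number of a shift passes 0.05 or a number of a turn 0.15, either way. A call with a gripper value outside its range is refused whole. The fingers move at their own pace and stop on an object; the grip force is fixed at half the most. Time passes only in rows, so rows that do not move let the fingers close, or fill a call up. It gives the time, the measured TCP pose, the force and the opening at its end, in the units of the state.
- env.read_state(): the state, without advancing time (a new reading comes with each control period).
- env.grab_frame(name): name is "scene" or "top"; returns a dict with "img" (480x640x3 uint8, red, green, blue), "K" (3x3 intrinsics, pixels), "k1" (the pictures are not rectified: a ray, as slopes to the right and down, at radius r is drawn at 1 + k1 r^2 times it, then the intrinsics apply), "world_from_camera" (4x4, takes a point from camera to world coordinates). Camera axes: x right, y up, looking along -z (the intrinsics and any distortion apply to the point x, -y, -z); pixel columns grow to the right and rows downward; lengths in m; the calibration is good to about 2 mm. A picture is of the moment at which its call begins. There is no depth.
- env.finish_job(): hands the job in, once; it reports no verdict.
The state is a dict: "time": time; "qpos": joint angles; "dq": joint speeds; "effort": joint torques, N m; "tcp_pos": TCP position; "eef_rot": TCP orientation; "ft_force": force on the tool from outside, world axes, zero at the start; "torque": the same for the moment, N m; "opening": finger opening in m.
Only numpy, scipy, OpenCV 4.12 (cv2) and the standard library are available. Lean on these libraries where they do the work, as an engineer would, in place of code of your own. Each camera call takes 0.05 s, during which the arm holds its last target.

## Working session

There is one attempt and no reset: what is moved stays moved. The work goes in short steps, Python scripts to look and compute and a tool call to move; the robot and the scene stay as the last step left them, time stands still between calls to the robot, and variables do not carry over. Pictures are saved under pics/ and viewed, and the job is handed in when it is done.

Besides the shell and the picture viewer there is one more tool, called after "Call:" by a JSON object that holds its "api" and its "payload". send_rows: Moves the arm, as the interface text tells. Its arguments: {"type":"object","properties":{"deltas":{"type":"array"}},"required":["deltas"]}

```bash
mkdir -p pics; python3 - <<'E'
from station import env
import cv2,pickle
d={}
for n in("scene","top"):
    f=env.grab_frame(n);d[n]=f
    cv2.imwrite(f"pics/{n}0.png",f["img"][:,:,::-1])
    print(n,f["K"].tolist(),f["k1"],f["world_from_camera"].round(4).tolist())
pickle.dump(d,open("f0.pkl","wb"))
s=env.read_state();print(s)
E
```

```text
scene [[517.3376219053739, 0.0, 312.95659017830417], [0.0, 517.3376219053739, 233.79459395224703], [0.0, 0.0, 1.0]] 0.004556121764205916 [[-0.1, -0.6638, 0.7412, 1.2024], [0.9949, -0.0758, 0.0664, 0.0106], [0.0121, 0.7441, 0.668, 0.6981], [0.0, 0.0, 0.0, 1.0]]
top [[455.9204900250134, 0.0, 324.3342956360621], [0.0, 455.9204900250134, 242.8660310688983], [0.0, 0.0, 1.0]] -0.04529646259493304 [[-0.0192, 0.9985, -0.0518, 0.3978], [-0.9997, -0.02, -0.0137, -0.0699], [-0.0147, 0.0515, 0.9986, 0.8751], [0.0, 0.0, 0.0, 1.0]]
{'time': 0.1, 'qpos': array([-1.50331131e+00,  1.81472138e-01,  1.60788044e+00,  2.28482800e-05,
        1.35379997e+00, -2.06279463e-01]), 'dq': array([-0.00154732, -0.00141186, -0.00048321,  0.00048959, -0.00141633,
       -0.00011776]), 'effort': array([ 1.91768545e-04, -4.45881200e+01, -3.52236485e+01, -3.86706224e-04,
        4.14438400e-03, -1.21193449e-05]), 'tcp_pos': array([ 0.1554577 , -0.55308642,  0.23048453]), 'eef_rot': array([ 0.56319345,  0.42751804,  0.56390553, -0.42667554]), 'ft_force': array([ 0.16642448, -0.49168616,  0.85011075]), 'torque': array([ 0.00539575,  0.01574891, -0.03025227]), 'opening': 0.08553789221330874}
```

View pics/scene0.png

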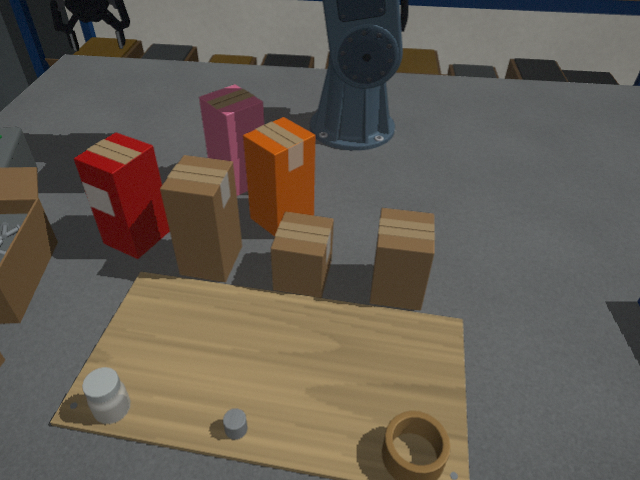

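View pics/top0.png

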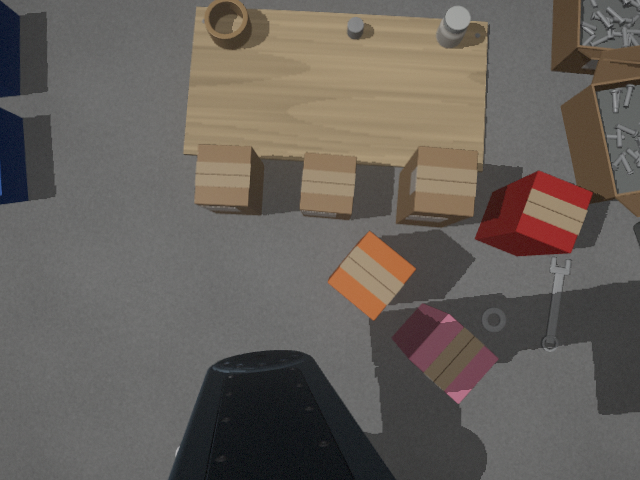

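```bash
cat > h.py <<'E'
import numpy as np,cv2,pickle
def ray(f,p):
    K=f["K"];q=cv2.undistortPoints(np.array([[p]],float),K,np.array([f["k1"],0,0,0.]))[0,0]
    T=f["world_from_camera"];d=T[:3,:3]@np.array([q[0],-q[1],-1]);return T[:3,3],d
def at(f,p,z):
    o,d=ray(f,p);return (o+d*(z-o[2])/d[2])
def proj(f,P):
    T=f["world_from_camera"];c=T[:3,:3].T@(np.asarray(P)-T[:3,3]);s=np.array([c[0],-c[1]])/-c[2]
    s=s*(1+f["k1"]*(s@s));return f["K"][:2,:2]@s+f["K"][:2,2]
E
python3 - <<'E'
from h import *
d=pickle.load(open("f0.pkl","rb"))
im=d["top"]["img"][:,:,::-1]
cv2.imwrite("pics/c1.png",cv2.resize(im[130:250,380:600],None,fx=3.6,fy=3.6,interpolation=cv2.INTER_CUBIC))
cv2.imwrite("pics/c2.png",cv2.resize(im[130:240,170:370],None,fx=4,fy=4,interpolation=cv2.INTER_CUBIC))
im=d["scene"]["img"][:,:,::-1]
cv2.imwrite("pics/c3.png",cv2.resize(im[80:300,70:330],None,fx=2.7,fy=2.7,interpolation=cv2.INTER_CUBIC))
E
```

```text
(no output)
```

View pics/c1.png

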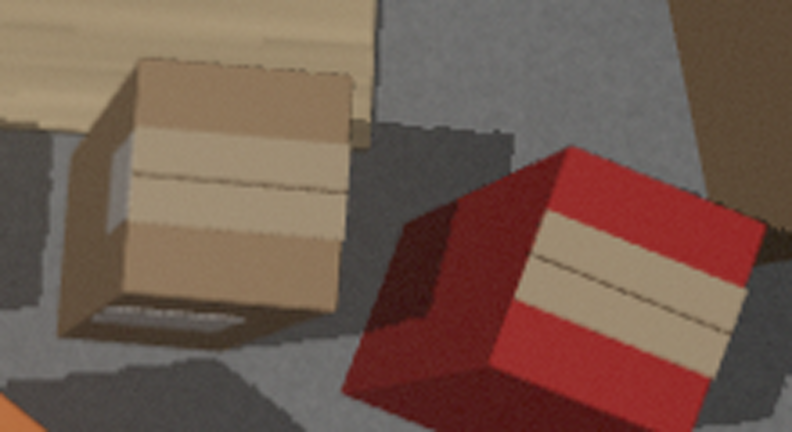

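View pics/c2.png

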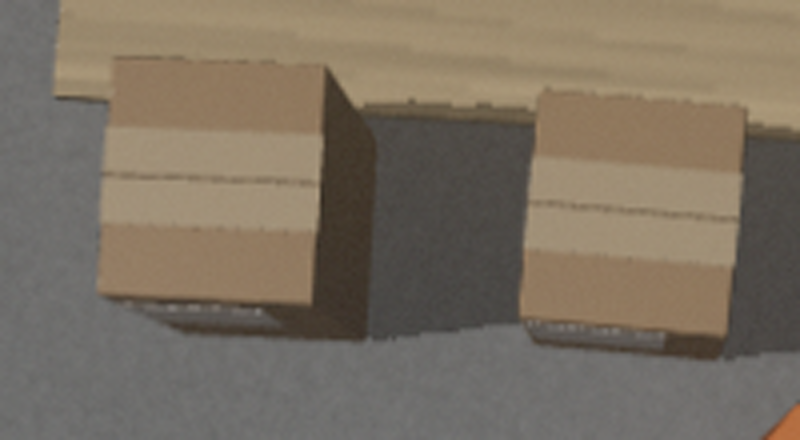

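View pics/c3.png

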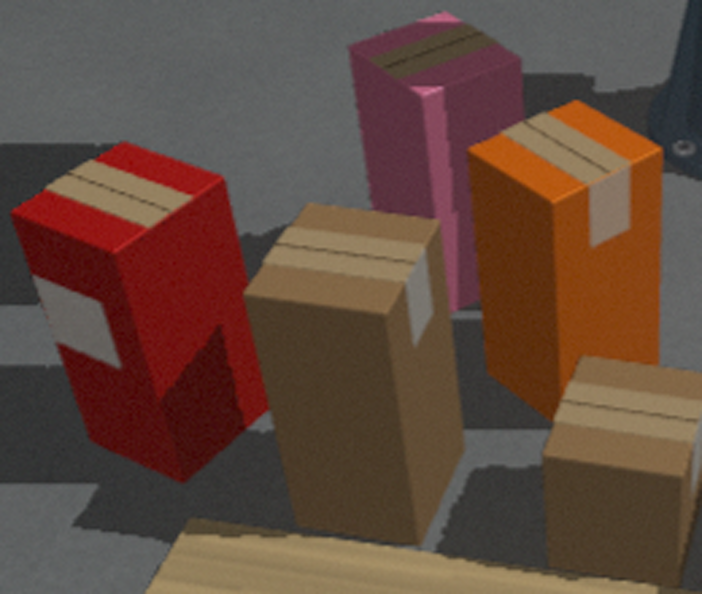

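```bash
python3 - <<'E'
from h import *
d=pickle.load(open("f0.pkl","rb"));t=d["top"];s=d["scene"]
def c1(p):return (380+p[0]/3.6,130+p[1]/3.6)
def c2(p):return (170+p[0]/4,130+p[1]/4)
A=[at(t,c1(p),.2)[:2] for p in [(140,60),(352,75),(335,312),(122,290)]]
print("tall",np.round(A,4),np.mean(A,0)); 
for i in range(4): e=A[(i+1)%4]-A[i];print(np.linalg.norm(e),np.degrees(np.arctan2(*e[::-1])))
for n,ps,h in(("mid",[(113,57),(325,66),(312,304),(98,294)],.14),("low",[(540,90),(746,108),(727,333),(520,316)],.105)):
    B=[at(t,c2(p),h)[:2] for p in ps];print(n,np.round(B,4),np.mean(B,0))
b=[at(t,c2((55,97)),.01),at(t,c1((25,125)),.01),at(t,c2((360,105)),.01),at(t,c2((530,122)),.01)]
print("edge",np.round(b,4)); e=b[1]-b[0];print(np.degrees(np.arctan2(e[1],e[0])))
print("scene board corners",[at(s,p,.01).round(4) for p in[(142,276),(464,319),(53,426)]])
print("tall from scene",[at(s,(70+x/2.7,80+y/2.7),.2).round(4) for x,y in[(247,293),(386,313),(441,220),(308,205)]])
c=lambda p,z:at(t,p,z)[:2].round(3)
print("orange",[c(p,.2) for p in[(371,232),(415,269),(375,320),(328,282)]])
print("pink",[c(p,.2) for p in[(425,305),(497,357),(460,403),(392,340)]],"red",[c(c1(p),.2) for p in[(570,147),(765,228),(695,430),(490,365)]])
from scipy.spatial.transform import Rotation as R
q=[ 0.56319345,  0.42751804,  0.56390553, -0.42667554];print(R.from_quat(q[1:]+q[:1]).as_matrix().round(3))
E
```

```text
tall [[ 0.5745 -0.2053]
 [ 0.5665 -0.2937]
 [ 0.4674 -0.2826]
 [ 0.4782 -0.1947]] [ 0.52164764 -0.24407798]
0.08875953399722719 -95.12607616930269
0.09977505054926637 173.61432226877403
0.08855456832276572 82.96809147450179
0.09682531265136539 -6.273749228819433
mid [[0.6029 0.1449]
 [0.5967 0.0571]
 [0.4985 0.0633]
 [0.5046 0.1512]] [0.55064571 0.10413649]
low [[ 0.5934 -0.0292]
 [ 0.5836 -0.1172]
 [ 0.4871 -0.1068]
 [ 0.4962 -0.0191]] [ 0.54004439 -0.06806489]
edge [[ 0.6202  0.2114  0.01  ]
 [ 0.5902 -0.181   0.01  ]
 [ 0.6123  0.0628  0.01  ]
 [ 0.602  -0.0191  0.01  ]]
-94.36933202911494
scene board corners [array([ 0.588 , -0.3546,  0.01  ]), array([0.6242, 0.2173, 0.01  ]), array([ 0.8801, -0.3786,  0.01  ])]
tall from scene [array([ 0.5698, -0.2886,  0.2   ]), array([ 0.5792, -0.2031,  0.2   ]), array([ 0.4817, -0.1919,  0.2   ]), array([ 0.4751, -0.2795,  0.2   ])]
orange [array([ 0.448, -0.13 ]), array([ 0.391, -0.194]), array([ 0.318, -0.133]), array([ 0.375, -0.065])]
pink [array([ 0.338, -0.207]), array([ 0.26 , -0.311]), array([ 0.194, -0.255]), array([ 0.288, -0.157])] red [array([ 0.535, -0.384]), array([ 0.499, -0.465]), array([ 0.416, -0.431]), array([ 0.444, -0.346])]
[[-0.     0.963  0.27 ]
 [ 0.002  0.27  -0.963]
 [-1.     0.    -0.002]]
```

Candidates: the brown carton in top (445,172), scene (203,220), and the red at (540,215), orange at (372,275) and pink at (450,350) ones in the top view. The brown one fits. It is the only brown carton 200 mm high, it stands at the board edge, and its label is on the near face (425,218). The crops confirm this. Next I approach from above with the jaws half open and parallel to the board edge.

Call:
{"api": "send_rows", "payload": {"deltas": [[[0.017,0.02,0.009,0,0,-0.043,0],[0.017,0.02,0.009,0,0,-0.043,0],[0.017,0.02,0.009,0,0,-0.043,0],[0.017,0.02,0.009,0,0,-0.043,0],[0.017,0.02,0.009,0,0,-0.043,0],[0.017,0.02,0.009,0,0,-0.043,0],[0.017,0.02,0.009,0,0,-0.043,0],[0.017,0.02,0.009,0,0,-0.043,0]]]}}

```text
time: 0.9
tcp_pos: [0.292, -0.3925, 0.3032]
eef_rot: [0.481, 0.518, 0.482, -0.518]
ft_force: [0.7, -0.3, -0.8]
opening: 0.0425
```

Call:
{"api": "send_rows", "payload": {"deltas": [[[0.017,0.02,0,0,0,0,0],[0.017,0.02,0,0,0,0,0],[0.017,0.02,0,0,0,0,0],[0.017,0.02,0,0,0,0,0],[0.017,0.02,0,0,0,0,0],[0.017,0.02,0,0,0,0,0],[0.017,0.02,0,0,0,0,0],[0.017,0.018,0,0,0,0,0]]]}}

```text
time: 1.7
tcp_pos: [0.4279, -0.2344, 0.3029]
eef_rot: [-0.482, -0.517, -0.482, 0.517]
ft_force: [-0.1, -0.4, -0.7]
opening: 0.0432
```

```bash
python3 - <<'E'
from h import *
from station import env
from scipy.spatial.transform import Rotation as R
for n in("scene","top"):
    f=env.grab_frame(n)
    cv2.imwrite(f"pics/{n}1.png",f["img"][:,:,::-1])
s=env.read_state();q=s["eef_rot"];print(s["time"],s["tcp_pos"],s["opening"],s["ft_force"],R.from_quat([*q[1:],q[0]]).as_matrix().round(3))
a=cv2.imread("pics/scene1.png");b=cv2.imread("pics/top1.png")
cv2.imwrite("pics/b1.png",cv2.resize(np.hstack([a,b]),(800,300),interpolation=cv2.INTER_AREA))
E
```

```text
1.8 [ 0.42864267 -0.23348102  0.30290607] 0.04269239169071205 [-0.15349088 -0.68247525  0.97436227] [[ 0.     0.998 -0.067]
 [ 0.001 -0.067 -0.998]
 [-1.    -0.    -0.001]]
```

View pics/scene1.png

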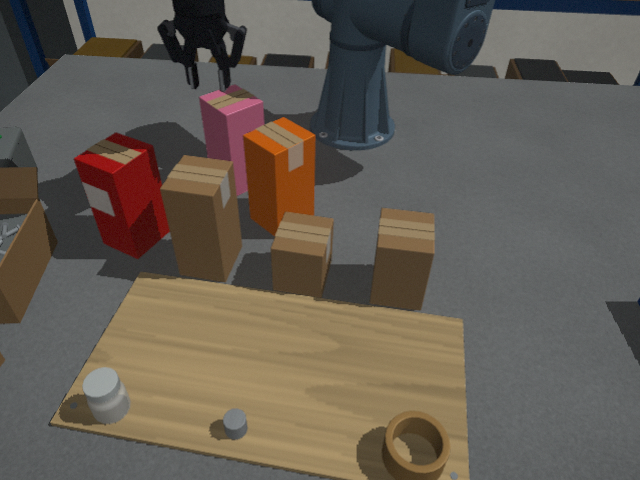

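The scene view shows the fingertips at about (194,85) and (224,85), above and behind the tall carton, with every object undisturbed. Now I descend.

Call:
{"api": "send_rows", "payload": {"deltas": [[[0,-0.001,-0.017,0,0,0,0],[0,-0.001,-0.017,0,0,0,0],[0,-0.001,-0.017,0,0,0,0],[0,0,-0.017,0,0,0,0],[0,0,-0.017,0,0,0,0],[0,0,-0.017,0,0,0,0],[0,0,-0.017,0,0,0,0],[0,0,-0.017,0,0,0,0]]]}}

```text
time: 2.6
tcp_pos: [0.4268, -0.2391, 0.1663]
eef_rot: [-0.482, -0.517, -0.482, 0.517]
ft_force: [-0.6, -0.7, 0.7]
opening: 0.0427
```

Call:
{"api": "send_rows", "payload": {"deltas": [[[0.007,-0.0005,0,0,0,0,0],[0.007,-0.0005,0,0,0,0,0],[0.007,-0.0005,0,0,0,0,0],[0.007,-0.0005,0,0,0,0,0],[0.007,-0.0005,0,0,0,0,0],[0.007,-0.0005,0,0,0,0,0],[0.007,-0.0005,0,0,0,0,0],[0.007,-0.0005,0,0,0,0,0]]]}}

```text
time: 3.4
tcp_pos: [0.484, -0.2427, 0.1675]
eef_rot: [-0.482, -0.517, -0.482, 0.517]
ft_force: [-2.9, -0.2, 2.3]
opening: 0.0427
```

```bash
python3 - <<'E'
from h import *
from station import env
for n in("scene","top"):
    f=env.grab_frame(n)
    cv2.imwrite(f"pics/{n}2.png",f["img"][:,:,::-1])
s=env.read_state();print(s["time"],s["tcp_pos"],s["ft_force"])
a=cv2.imread("pics/scene2.png")[60:360,0:480];b=cv2.imread("pics/top2.png")[60:360,160:640]
cv2.imwrite("pics/b2.png",cv2.resize(np.vstack([a,b]),None,fx=1,fy=1))
E
```

```text
3.5 [ 0.48441326 -0.24260482  0.16723996] [-1.43170857 -0.4756036  -0.22624925]
```

View pics/b2.png

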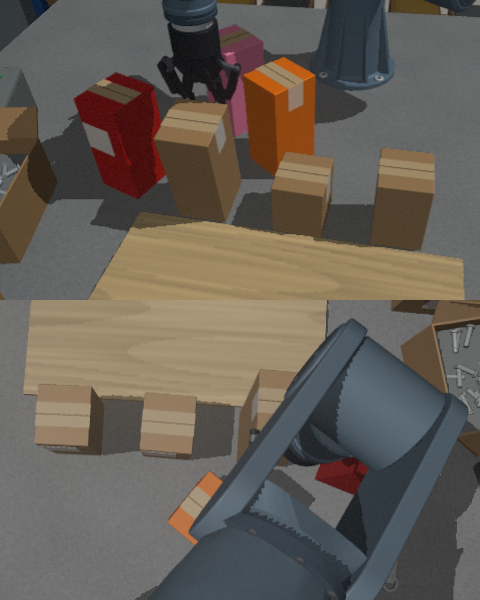

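The pictures show the tall carton already leaning slightly (scene top at about (200,170)), with 3 N at contact and the others unmoved. I keep pushing.

Call:
{"api": "send_rows", "payload": {"deltas": [[[0.008,-0.0005,0,0,0,0,0],[0.008,-0.0005,0,0,0,0,0],[0.008,-0.0005,0,0,0,0,0],[0.008,-0.0005,0,0,0,0,0],[0.008,-0.0005,0,0,0,0,0],[0.008,-0.0005,0,0,0,0,0],[0.008,-0.0005,0,0,0,0,0],[0.008,-0.0005,0,0,0,0,0]]]}}

```text
time: 4.3
tcp_pos: [0.5482, -0.2464, 0.167]
eef_rot: [0.482, 0.517, 0.482, -0.517]
ft_force: [-0.5, -0.5, -0.1]
opening: 0.0426
```

```bash
python3 - <<'E'
from h import *
from station import env
for n in("scene","top"):
    f=env.grab_frame(n)
    cv2.imwrite(f"pics/{n}3.png",f["img"][:,:,::-1])
s=env.read_state();print(s["time"],s["tcp_pos"],s["ft_force"])
a=cv2.imread("pics/scene3.png")[60:360,0:480];b=cv2.imread("pics/top3.png")[60:360,160:640]
cv2.imwrite("pics/b3.png",cv2.resize(np.vstack([a,b]),None,fx=1,fy=1))
E
```

```text
4.4 [ 0.54847678 -0.24661197  0.16716808] [ 0.1258382   0.02556698 -0.54730195]
```

View pics/b3.png

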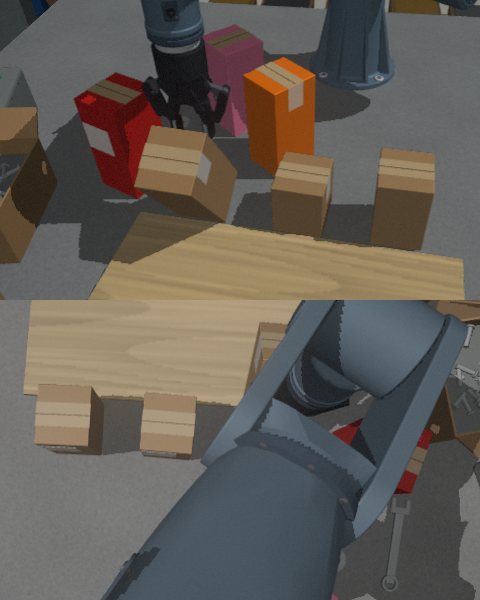

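The carton is leaning about 35° over the board and the force has dropped, so it is falling or close to it. I push a little more, then hold.

Call:
{"api": "send_rows", "payload": {"deltas": [[[0.008,-0.0005,0,0,0,0,0],[0.008,-0.0005,0,0,0,0,0],[0.008,-0.0005,0,0,0,0,0],[0,0,0,0,0,0,0],[0,0,0,0,0,0,0],[0,0,0,0,0,0,0],[0,0,0,0,0,0,0],[0,0,0,0,0,0,0]]]}}

```text
time: 5.2
tcp_pos: [0.5713, -0.2481, 0.1673]
eef_rot: [0.482, 0.517, 0.482, -0.517]
ft_force: [0.6, 0.0, 0.2]
opening: 0.0421
```

```bash
python3 - <<'E'
from h import *
from station import env
for n in("scene","top"):
    f=env.grab_frame(n)
    cv2.imwrite(f"pics/{n}4.png",f["img"][:,:,::-1])
s=env.read_state();print(s["time"],s["tcp_pos"],s["ft_force"])
a=cv2.imread("pics/scene4.png")[60:360,0:480];b=cv2.imread("pics/top4.png")[60:360,160:640]
cv2.imwrite("pics/b4.png",cv2.resize(np.vstack([a,b]),None,fx=1,fy=1))
E
```

```text
5.3 [ 0.57136536 -0.24812123  0.16734535] [-0.2269919   0.4088766  -0.58292448]
```

View pics/b4.png

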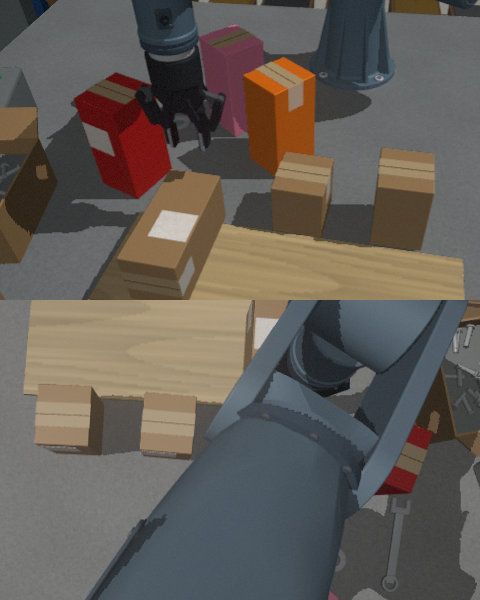

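The carton lies on the board label up (scene label at about (175,285)). I lift straight up, back away to clear the view, and measure.

Call:
{"api": "send_rows", "payload": {"deltas": [[[0,0,0.02,0,0,0,0],[0,0,0.02,0,0,0,0],[0,0,0.02,0,0,0,0],[0,0,0.02,0,0,0,0],[0,0,0.02,0,0,0,0],[0,0,0.02,0,0,0,0],[-0.01,0,0.02,0,0,0,0],[-0.02,0,0,0,0,0,0]]]}}

```text
time: 6.1
tcp_pos: [0.5429, -0.2489, 0.3108]
eef_rot: [0.484, 0.518, 0.48, -0.517]
ft_force: [0.1, -0.3, -0.1]
opening: 0.0426
```

Call:
{"api": "send_rows", "payload": {"deltas": [[[-0.03,-0.015,0,0,0,0.02,0],[-0.03,-0.015,0,0,0,0.02,0],[-0.03,-0.015,0,0,0,0.02,0],[-0.03,-0.015,0,0,0,0.02,0],[-0.03,-0.02,0,0,0,0.02,0],[-0.03,-0.02,0,0,0,0.02,0],[-0.03,-0.02,0,0,0,0.02,0],[-0.03,-0.02,0,0,0,0.02,0]]]}}

```text
time: 6.9
tcp_pos: [0.3002, -0.3887, 0.3076]
eef_rot: [0.522, 0.477, 0.522, -0.477]
ft_force: [0.6, 0.0, -0.3]
opening: 0.0429
```

Call:
{"api": "send_rows", "payload": {"deltas": [[[-0.02,-0.025,0,0,0,0.02,0],[-0.02,-0.025,0,0,0,0.02,0],[-0.02,-0.025,0,0,0,0.02,0],[-0.02,-0.025,0,0,0,0.02,0],[-0.015,-0.025,0,0,0,0.02,0],[-0.015,-0.025,0,0,0,0.02,0],[-0.015,-0.02,0,0,0,0.02,0],[0,0,0,0,0,0,0]]]}}

```text
time: 7.7
tcp_pos: [0.1743, -0.5599, 0.3068]
eef_rot: [0.553, 0.44, 0.554, -0.44]
ft_force: [-0.0, 0.4, -0.1]
opening: 0.0426
```

```bash
python3 - <<'E'
from h import *
from station import env
d={}
for n in("scene","top"):
    f=env.grab_frame(n);d[n]=f
    cv2.imwrite(f"pics/{n}5.png",f["img"][:,:,::-1])
pickle.dump(d,open("f5.pkl","wb"))
s=env.read_state();print(s["time"],s["tcp_pos"],s["ft_force"])
im=d["top"]["img"][:,:,::-1]
cv2.imwrite("pics/c5.png",cv2.resize(im[0:200,360:560],None,fx=3,fy=3,interpolation=cv2.INTER_CUBIC))
E
```

```text
7.8 [ 0.1762466  -0.55792999  0.30696458] [ 0.79386792 -0.25793863  0.36278093]
```

View pics/top5.png

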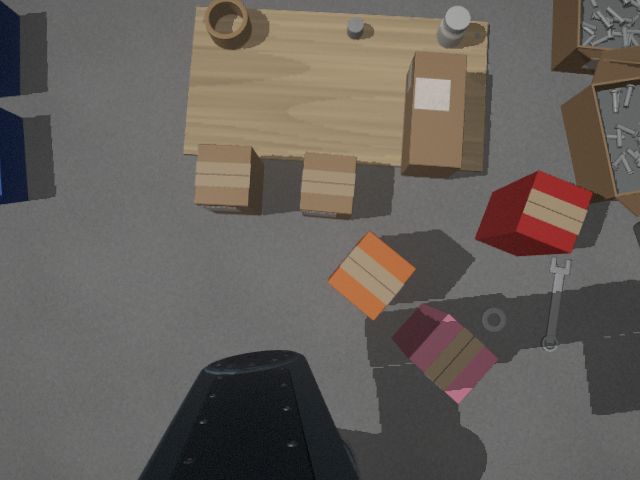

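View pics/c5.png

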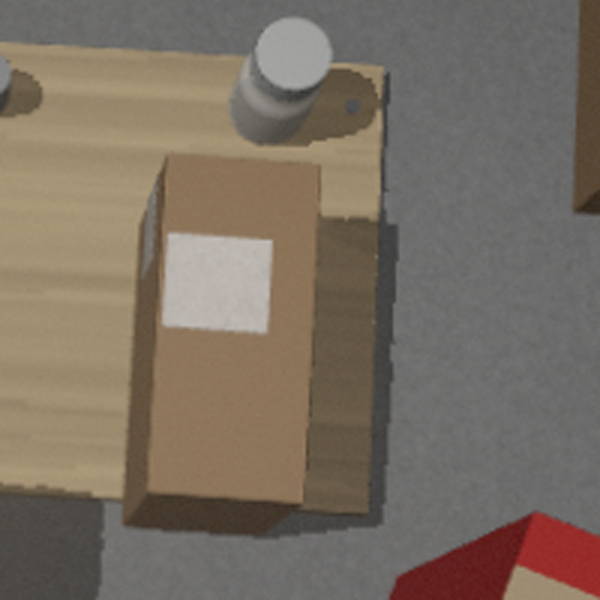

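View pics/scene5.png

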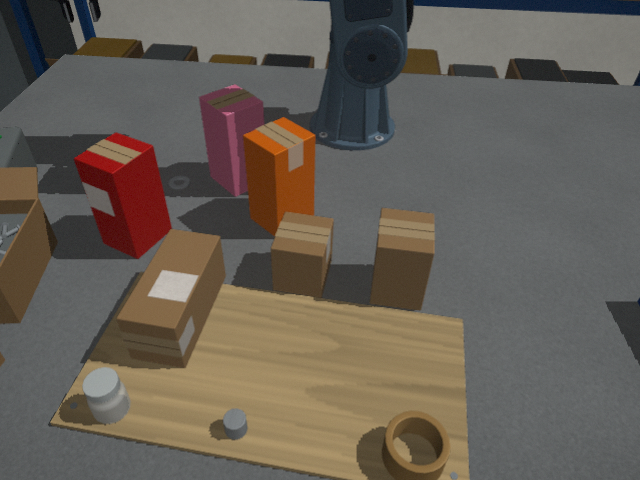

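```bash
python3 - <<'E'
from h import *
d=pickle.load(open("f5.pkl","rb"));t=d["top"]
c=lambda p:(360+p[0]/3,p[1]/3)
A=[at(t,c(p),.11)[:2] for p in[(168,154),(320,166),(303,503),(150,493)]]
print(np.round(A,4))
for i in range(4): e=A[(i+1)%4]-A[i];print(np.linalg.norm(e).round(4),np.degrees(np.arctan2(*e[::-1])).round(2))
P=[at(t,c(p),.01)[:2] for p in[(102,497),(368,513),(383,66)]];print("board",np.round(P,4))
e=P[0]-P[1];u=e/np.linalg.norm(e);n=np.array([u[1],-u[0]]);print("edge yaw",np.degrees(np.arctan2(n[1],n[0])))
print("bottom x in board",[(a-P[1])@n for a in A[2:]])
d0=pickle.load(open("f0.pkl","rb"))["top"]
for nm,(x0,y0,x1,y1) in dict(mid=(190,140,255,215),low=(298,148,360,220)).items():
    a=cv2.cvtColor(d0["img"][y0:y1,x0:x1],6+1).astype("float32");b=cv2.cvtColor(t["img"][y0:y1,x0:x1],7).astype("float32")
    print(nm,cv2.phaseCorrelate(a,b))
E
```

```text
[[ 0.766  -0.2244]
 [ 0.7575 -0.312 ]
 [ 0.5605 -0.2937]
 [ 0.5679 -0.2072]]
0.088 -95.6
0.1978 174.7
0.0868 85.15
0.1989 -4.94
board [[ 0.5881 -0.1944]
 [ 0.5746 -0.3645]
 [ 0.8724 -0.3886]]
edge yaw -4.547113529985972
bottom x in board [np.float64(-0.019639640523425952), np.float64(-0.019175341578645776)]
mid ((-0.04020653592466772, 0.4850666773764303), 0.9993687106944896)
low ((-0.02873975533589146, -0.01150019895003851), 0.9739846479561594)
```

```bash
python3 -c "
from station import env
print(env.finish_job())"
```

```text
the job is handed in; nothing more can be done
None
```

The tall brown carton now lies on its side on the board with the blank label up, and I handed the job in at about 7.8 s. I pushed high on its near face (about 0.167 m up, about 3 N at the one reading under contact) until it tipped over the board's edge. Then I backed the arm away so it touches nothing.

| Check, from the last top picture | Measured | Allowed |
|---|---|---|
| Bottom end relative to the near edge | about 19 mm short | 50 mm short to 20 mm past |
| Angle to the board (carton about −5°, edge −4.5°) | within about 1° | 10° |
| Image shift of the mid and low cartons | at most 0.5 px, about 1 mm | 20 mm |

- **Level:** the carton looks flat in both views, and its top-face corners fit a 110 mm height. I did not measure its tilt directly.
- **Other objects:** both shorter cartons stand upright. The red, orange and pink look-alikes and the small things on the board show no movement.
- **Disagreement:** before the push, my readings put the carton 12 to 20 mm short of the board, where the task says 4 to 12 mm. The board-edge estimates differed by several mm between pictures, which is small against the margin.

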